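# Bed a flat-edged disc against the alignment bar

### The arm

A 6-joint arm with a two-finger parallel gripper is mounted at the origin on a cart in front of the work surface, level with it; the furniture and walls round the work are solid. World frame = base frame: x ahead of the robot, y to its left, z up, the work surface at z = 0. Lengths are in m, angles in degrees, forces in N, time in s.
With the tool pointing down it reaches from about 0.3 to 0.75 m from the base axis. Payload 8.5 kg.
Tool frame: the origin (TCP) lies at the very end of the fingers, on their centre line; the grasp point (between the pads) lies 19 mm behind it; z points along the fingers, y is the line along which they close (so a half turn about z gives the same grasp; the last joint's range is limited). The gripper opens to 85 mm and grips with 20 to 120 N. Pads are 22 mm wide; open, the fingers measure 114 mm over their backs; the gripper's body (76 mm by 85 mm) begins 54 mm behind the grasp point. The pads swing forward as they close: fully open they stand 13 mm farther back than shut.
Start: joints at [-82.007, 21.807, 74.336, -0, 83.858, -12.336], TCP at [0.191, -0.516, 0.231] pointing down, gripper open.
Joint ranges: [-178.18, 178.18], [-50.72, 133.34], [12.68, 142.11], [-81.47, 261.47], [9.98, 163.14], [-165.26, 165.26]. Speed limits (degrees/s): [136.94, 136.94, 180, 180, 180, 180].

### API

Orientations are given as a 3x3 rotation matrix whose columns are the frame's x, y, z axes.
In Python, from rig import env, optics, spotter gives the robot as it stands.
- The arm moves only by the shell command python3 -m crank 'ROWS' [FORCE]. ROWS is JSON, one flat list of numbers, 5 for each row, row after row: the finger opening in cm, from 0 to 8.54, then the shift along the tool's x, y, z in cm, then the turn about the tool's z in rad. A call has exactly 8 rows; each row shifts and turns the commanded pose from where the row before left it, along the tool's axes as they then stand; what a row does not reach is not made up. A row lasts 1/12 s, in which the tool goes at most 41.7 mm and 7.16 degrees, less where a joint would pass 70% of its speed; a pose out of reach is approached as far as the arm can. A call is refused whole if a number of a shift passes 4.17 or a number of a turn 0.125, either way. A call with a gripper value outside its range is refused whole. The fingers move at their own pace and stop on an object; FORCE is the grip in N (left out, the last holds). Time passes only in rows, so rows that do not move let the fingers close, or fill a call up. It gives the time, the measured TCP pose, the force, the opening and the grip force at its end, in the units of the state.
- env.observe(): the state, without advancing time (a new reading comes with each control period).
- optics.get_image(name): name is "scene" or "top"; returns a dict with "color" (400x640x3 uint8, red, green, blue), "intrinsics" (3x3 intrinsics, pixels), "pose" (4x4, takes a point from camera to world coordinates). Camera axes: x right, y up, looking along -z (the intrinsics and any distortion apply to the point x, -y, -z); pixel columns grow to the right and rows downward; lengths in m; the calibration is good to about 2 mm. A picture is of the moment at which its call begins. There is no depth.
- env.close_job(): hands the job in; it is judged then, once.
Trained networks look in a picture, given as the dict that the camera call returned (one of the last four; its "shot" number tells which), for a name from the list of things; names that differ only in an ending like _2 or _b are one class to them, and where a whole thing is asked for, a point or a joint stands for the part that bears it (a point fixed in the world has none). Each returns a list of dicts, best first, with "score" (0 to 1); they miss things now and then, are a little off and sometimes report something else, mostly with a low value. They report only what shows in the picture. A call takes as long as a camera call.
- spotter.look_for(picture, query): "at" ([column, row] as shares, 0 to 1, of the picture: columns of its width, rows of its height, amid what is visible of it).
The state is a dict: "time_s": time; "q": joint angles; "qvel": joint speeds; "joint_efforts": joint torques, N m; "position": TCP position; "tool_rot": TCP orientation; "ft_force": force on the tool from outside, world axes, zero at the start; "wrist_torque": the same for the moment, N m; "grip_width": finger opening in m; "gripper_force": force on a finger pad.
Only numpy, scipy, OpenCV 4.12 (cv2) and the standard library are available. Lean on these libraries where they do the work, as an engineer would, in place of code of your own. Each camera call takes 0.05 s, during which the arm holds its last target. There are 200 camera calls.

### The job

In the aligning jig, turn the flat-edged metal disc with a fingertip until its flat faces the alignment bar, then slide the bar up to it and press it lightly home so that the flat beds flush against the bar along its whole length. Be gentle with the disc, leave it on the jig and leave the dish and the vial beside the jig where they are.

Things in the scene. Friction and masses are not known exactly. Their poses are not given: they have to be found in the camera images.
- jig: Aligning jig fixed on the bench: a grey base plate 124 x 184 x 8 mm. Origin: underside of the plate, straight below the turning centre of the disc; z up; +y points from the turning centre to the alignment bar, x runs along the bar. The plate reaches from y = -62 to +122 mm.
- jig_platform: Sprung black platform under the disc, diameter 78 mm. Origin: middle of its top, 26 mm above the bench at rest. Pushed from above it starts to sink at about 3 N, sinks 1 mm more for each further 1 N, and is at its hard stop after 6 mm (about 9 N); it springs back.
- jig_bar: Alignment bar: plain steel, 90 mm long (x), 14 mm thick (y), from 16 to 44 mm above the bench; axes as the jig's. Origin: middle of its front face (to the disc), at first 56 to 64 mm from the turning centre, about 40 mm when flush on the flat. Push it by the dark push plate behind it (90 x 6 x 28 mm, clamped 4 to 24 mm behind the bar's back, set anew each time, not measured: feel for it).
- bar_top (a point): Middle of the bar's top, 44 mm above the bench. The bar slides along jig y only, 32 mm of travel in all, on two low rails (tops 13 mm above the bench, at x = +-35 mm), with about 1.5 N of friction, and stays where it is left. Bar and push plate together are 24 to 44 mm deep.
- disc: Loose aluminium disc, diameter 100 mm, 8 mm thick, 0.2 kg, too wide to grasp; top 34 mm above the bench. A pin below its middle sits in the platform with 1 mm play, so it turns in place; a fingertip pressed on its top 28 to 33 mm from the middle turns it by friction, with some slip. Origin: middle of its underside; z up. Its one flat, 60 mm long, is on its own +y side, 40 mm from the middle.
- disc_top (a point): Middle of the disc's top, a matt grey grippy inlay of diameter 77 mm. The metal is slick (friction 0.03 on the platform, 0.15 on the bar): the bar turns the disc flush once the flat faces it to within about 12 degrees. The disc is marked by more than 20 N from the fingers or 12 N from the bar; a push of 6 to 10 N on the push plate, kept for half a second, beds it well.
- disc_flat_a (a point): Point on the face of the disc's flat, 25 mm from its middle towards disc +x, at half the disc's thickness.
- disc_flat_b (a point): Point on the face of the disc's flat, 25 mm from its middle towards disc -x, at half the disc's thickness.
- petri_3_mid (a point): Centre of a lidded clear dish, diameter 90 mm, 15 mm high, lying loose on the bench beside the jig (about 120 mm from the turning centre on the jig's +x side); not to be moved.
- vial_1_mid (a point): Centre of a small capped vial, diameter 19 mm, 54 mm high, standing loose beside the jig (about 90 mm from the turning centre on the jig's -x side); not to be moved.

How it is judged (in metres and radians):
On the way, in this order (a step that is already met when the one before it is completed fails the run):
1. the disc has been turned until its flat faces the bar (to within 17 degrees) (angle between the y axis of disc and the y axis of jig, either way round below 0.3 rad and y of disc_flat_a in the frame of jig above 0.02 m), for 0.1 s.
2. the bar is pressed on the flat with more than 3 N for 0.3 s, the flat flush on it (both ends within 1.5 mm) (contact force between jig_bar and disc above 3 N and y of each of disc_flat_a, disc_flat_b in the frame of jig_bar above -0.0015 m), for 0.3 s.
At the end, for the whole second after the job is handed in: The disc lies level and at rest on the platform on its pin (middle within 3 mm of the turning centre), both ends of its flat within 1.5 mm of the bar's front face (y of disc_flat_a in the frame of jig_bar between -0.0015 and 0.0015 m and y of disc_flat_b in the frame of jig_bar between -0.0015 and 0.0015 m and horizontal distance between disc and jig below 0.003 m and z of disc in the frame of jig between 0.023 and 0.028 m and angle between disc's own z axis and vertical below 0.05 rad and linear speed of each of disc, jig_bar below 0.01 m/s); the robot touches nothing.
It fails at once if the fingers load the disc with more than 20 N (contact force between the fingers and disc above 20 N).
It fails at once if the bar is forced against the disc with more than 12 N (contact force between jig_bar and disc above 12 N).
It fails at once if the disc is lifted or tipped off the platform (z of disc in the frame of jig above 0.036 m or angle between disc's own z axis and vertical above 0.3 rad).
It fails at once if the dish or the vial is moved by more than 20 mm (distance of any of petri_3_mid, vial_1_mid from where it was at the start of the episode above 0.02 m).
It also fails if it takes over 58 s, if anything falls off the work surface, if the arm or the gripper's body presses on something with over 40 N, if the wrist force passes 120 N, or if a joint passes its speed limit or range.

## Working session

There is one attempt and no reset: what is moved stays moved. The work goes in short steps, Python scripts to look and compute and a shell command to move; the robot and the scene stay as the last step left them, time stands still between calls to the robot, and variables do not carry over. Pictures are saved under pics/ and viewed, at most 10 in all, crops included, and the job is handed in when it is done.

```bash
mkdir -p pics; cat > h.py <<'E'
import numpy as np, cv2
from rig import env, optics, spotter
def ray(p,u,v):
    K=p["intrinsics"];T=np.array(p["pose"]);K=np.array(K)
    d=T[:3,:3]@np.array([(u-K[0,2])/K[0,0],-(v-K[1,2])/K[1,1],-1]);return T[:3,3],d
def at(p,u,v,z):
    o,d=ray(p,u,v);return o+d*(z-o[2])/d[2]
def px(p,P):
    K=np.array(p["intrinsics"]);T=np.array(p["pose"])
    c=T[:3,:3].T@(np.array(P)-T[:3,3]);return K[0,0]*c[0]/-c[2]+K[0,2],K[1,1]*c[1]/c[2]+K[1,2]
def save(p,n): cv2.imwrite("pics/"+n,p["color"][:,:,::-1])
E
python3 - <<'E'
from h import *
np.set_printoptions(precision=4,suppress=True)
s=env.observe();print(s["position"],s["tool_rot"],s["time_s"])
for n in("top","scene"):
    p=optics.get_image(n);save(p,n+"0.png");print(n,p.keys(),p["intrinsics"],p["pose"])
    for q,z in(("disc_top",.034),("bar_top",.044),("disc_flat_a",.03),("jig_platform",.026),("petri_3_mid",.0075),("vial_1_mid",.027)):
        for r in spotter.look_for(p,q)[:3]:
            u,v=r["at"][0]*640,r["at"][1]*400;print(q,r["score"],u,v,at(p,u,v,z))
E
```

```text
[ 0.191  -0.5154  0.2307] [[ 0.9377  0.3474 -0.0002]
 [ 0.3474 -0.9377  0.0015]
 [ 0.0003 -0.0014 -1.    ]] 0.0
top dict_keys(['color', 'intrinsics', 'pose', 'shot']) [[387.1613   0.     317.7577]
 [  0.     387.1613 196.1628]
 [  0.       0.       1.    ]] [[-0.0421  0.9746 -0.22    0.33  ]
 [-0.9991 -0.0395  0.0161  0.1354]
 [ 0.007   0.2205  0.9754  0.8824]
 [ 0.      0.      0.      1.    ]]
disc_top 0.91 311.104 213.0 [0.4836 0.1378 0.034 ]
bar_top 0.95 276.8 213.92000000000002 [0.4828 0.2131 0.044 ]
disc_flat_a 0.75 310.528 211.92000000000002 [0.4868 0.139  0.03  ]
petri_3_mid 0.6 299.52000000000004 164.92 [0.6046 0.1608 0.0075]
scene dict_keys(['color', 'intrinsics', 'pose', 'shot']) [[452.8964   0.     312.5749]
 [  0.     452.8964 199.4883]
 [  0.       0.       1.    ]] [[ 0.9886  0.1319 -0.0723  0.4303]
 [-0.1502  0.8411 -0.5196 -0.3141]
 [-0.0077  0.5246  0.8513  0.779 ]
 [ 0.      0.      0.      1.    ]]
disc_top 0.83 307.904 203.92000000000002 [0.4832 0.1321 0.034 ]
bar_top 0.96 302.01599999999996 173.07999999999998 [0.4813 0.1984 0.044 ]
disc_flat_a 0.81 306.112 200.88 [0.4811 0.1419 0.03  ]
petri_3_mid 0.65 363.712 188.0 [0.6025 0.1678 0.0075]
petri_3_mid 0.64 309.12 202.48 [0.488  0.1509 0.0075]
vial_1_mid 0.63 260.416 198.92000000000002 [0.3937 0.162  0.027 ]
```

```bash
python3 - <<'E'
import cv2
a=cv2.imread("pics/top0.png")[140:290,220:420];b=cv2.imread("pics/scene0.png")[130:280,210:410]
cv2.imwrite("pics/c0.png",cv2.vconcat([cv2.resize(x,None,fx=2,fy=2,interpolation=3) if 0 else cv2.resize(x,(400*1,300)) for x in(a,b)]))
cv2.imwrite("pics/c0.png",cv2.hconcat([cv2.resize(x[:, 20:180],(400,375),interpolation=cv2.INTER_CUBIC) for x in(a,b)]))
E
```

```text
(no output)
```

View pics/c0.png

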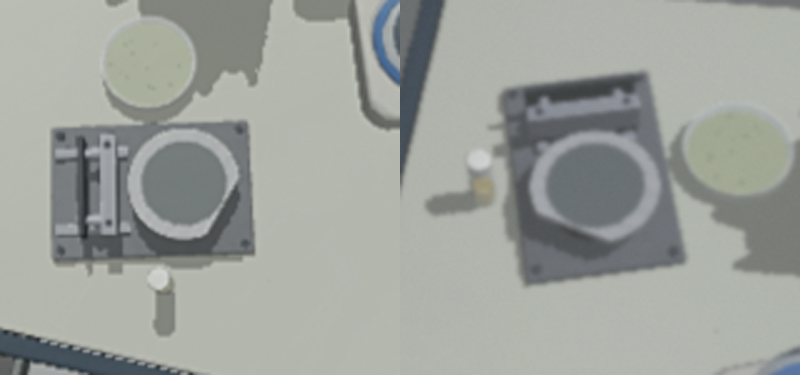

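The jig's bar points to about world +y. The flat is at the lower right of the left picture, with its ends near crop pixels (238,178) and (198,235). That means a clockwise turn of about 145°. Next I'll measure it more exactly.

```bash
cat > meas.py <<'E'
from h import *
def rim(n="top",show=True,c0=(0.484,0.137)):
    p=optics.get_image(n);g=cv2.cvtColor(p["color"],cv2.COLOR_RGB2GRAY).astype(float)
    u0,v0=px(p,[*c0,.034])
    # radial profiles on plane z=.034: outer rim = bright->dark edge beyond ring
    res=[]
    a=np.radians(np.arange(0,360,3));r=np.arange(.025,.062,.0005)
    G=cv2.GaussianBlur(g,(0,0),.7).astype(np.float32)
    P=np.array([[px(p,[c0[0]+ri*np.cos(t),c0[1]+ri*np.sin(t),.034]) for ri in r] for t in a],np.float32)
    I=cv2.remap(G,P[...,0],P[...,1],cv2.INTER_LINEAR);d=np.diff(I,axis=1)
    inn=r[:-1][:, None].T; m=(r[:-1]>.032)&(r[:-1]<.045)
    ri=r[:-1][m][d[:,m].argmax(1)]; w=(r[:-1]>.034)
    ro=r[:-1][w][d[:,w].argmin(1)]
    return p,a,ri,ro
def circ(a,r,c0):
    x=c0[0]+r*np.cos(a);y=c0[1]+r*np.sin(a)
    for k in range(4):
        s=np.linalg.lstsq(np.c_[2*x,2*y,np.ones(len(x))],x*x+y*y,rcond=None)[0];R=np.sqrt(s[2]+s[0]**2+s[1]**2)
        e=abs(np.hypot(x-s[0],y-s[1])-R);k=e<max(.001,np.median(e)*2);x,y=x[k],y[k]
    return s[:2],R,len(x)
E
python3 - <<'E'
from meas import *
np.set_printoptions(precision=4,suppress=True,linewidth=150)
for n in("top","scene"):
    c0=(.484,.137)
    p,a,ri,ro=rim(n,c0=c0);print(n,circ(a,ri,c0));print((ro*1000).round().astype(int))
p=optics.get_image("top")
C=np.array([at(p,240+u/2.5,140+v/2.5,.008) for u,v in((52,128),(248,121),(254,253),(53,260))]);print(C)
print(np.degrees(np.arctan2(*(C[0]-C[1])[1::-1])),np.degrees(np.arctan2(*(C[3]-C[2])[1::-1])),C.mean(0))
for u,v in((106,135),(110,235),(100,135),(117,135),(82,139),(86,235)): print(u,v,at(p,240+u/2.5,140+v/2.5,.044))
E
```

```text
top (array([0.4843, 0.1335]), np.float64(0.03757221516641065), 99)
[49 49 49 50 49 49 49 49 49 48 48 48 48 48 48 48 48 48 47 47 48 47 46 47 47 46 46 46 47 46 46 47 47 45 46 47 47 46 46 46 47 47 48 48 47 47 47 48 48
 49 48 49 48 49 49 50 49 48 48 51 50 51 50 50 51 51 51 51 51 51 48 47 47 45 46 45 43 45 44 44 45 44 44 44 46 45 47 46 46 49 52 52 52 53 54 53 52 53
 53 54 52 53 54 53 52 52 52 53 52 52 52 52 51 51 50 49 50 50 49 48]
scene (array([0.4829, 0.134 ]), np.float64(0.037585931941995714), 99)
[47 48 48 47 48 48 48 48 47 48 47 47 47 47 46 51 52 51 46 45 46 46 45 46 46 45 44 47 46 45 46 46 46 47 47 46 47 47 46 47 48 47 48 47 57 58 56 48 48
 49 49 49 49 49 49 49 51 51 52 51 51 51 50 51 51 52 52 53 53 52 50 49 47 47 47 46 46 46 45 46 46 46 46 47 46 47 48 48 50 50 53 53 54 54 54 53 53 53
 52 53 52 52 52 53 51 51 52 51 50 51 50 50 51 50 49 49 50 49 49 47]
[[0.5444 0.2525 0.008 ]
 [0.5437 0.0703 0.008 ]
 [0.4209 0.0716 0.008 ]
 [0.4221 0.2528 0.008 ]]
89.79088572124432 89.62049194804385 [0.4828 0.1618 0.008 ]
106 135 [0.5272 0.1999 0.044 ]
110 235 [0.4379 0.1984 0.044 ]
100 135 [0.5274 0.2052 0.044 ]
117 135 [0.5268 0.1901 0.044 ]
82 139 [0.5244 0.2212 0.044 ]
86 235 [0.4388 0.2192 0.044 ]
```

View pics/scene0.png

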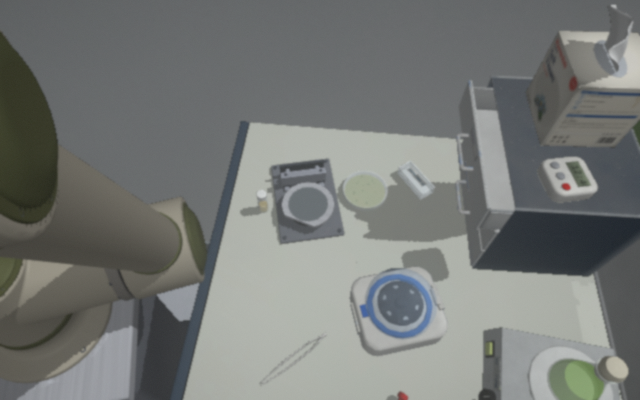

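```bash
python3 -m crank '[0,3.53,0.31,0,-0.08, 0,3.53,0.31,0,-0.08, 0,3.53,0.31,0,-0.08, 0,3.53,0.31,0,-0.08, 0,3.53,0.31,0,-0.08, 0,3.53,0.31,0,-0.08, 0,3.53,0.31,0,-0.08, 0,3.53,0.31,0,-0.08]' 20
```

```text
time_s: 1.52
position: [0.4305, -0.3696, 0.2312]
tool_rot: [[0.541, 0.841, 0.0], [0.841, -0.541, -0.0], [-0.0, 0.0, -1.0]]
ft_force: [0.0, -0.4, -0.4]
grip_width: -0.0002
gripper_force: 0.0
```

The view shows the jig at centre-left (305,200) and a low hotplate at (400,305). My path at z = 0.23 is clear, so I continue.

```bash
python3 -m crank '[0,3.53,0.31,0,-0.08, 0,3.53,0.31,0,-0.08, 0,3.53,0.31,0,-0.08, 0,3.53,0.31,0,-0.08, 0,3.53,0.31,0,-0.08, 0,3.53,0.31,0,-0.08, 0,3.53,0.31,0,-0.08, 0,3.53,0.31,0,-0.08]'; python3 -m crank '[0,3.53,0.31,0,-0.08, 0,3.53,0.31,0,-0.08, 0,3.53,0.31,0,-0.08, 0,3.53,0.31,0,-0.08, 0,3.53,0.31,0,-0.08, 0,3,0.31,0,-0.08, 0,0,0,0,-0.08, 0,0,0,0,-0.08]'
```

```text
time_s: 2.18
position: [0.5338, -0.1105, 0.2312]
tool_rot: [[-0.068, 0.998, 0.0], [0.998, 0.068, -0.0], [-0.0, 0.0, -1.0]]
ft_force: [0.7, -0.6, 0.4]
grip_width: -0.0
gripper_force: 0.0
time_s: 2.85
position: [0.4982, 0.0921, 0.2316]
tool_rot: [[-0.653, 0.758, 0.0], [0.758, 0.653, 0.0], [-0.0, 0.0, -1.0]]
ft_force: [-0.5, 0.4, -0.9]
grip_width: 0.0001
gripper_force: 0.0
```

```bash
python3 -m crank '[0,1.02,0.23,2.6,0, 0,1.02,0.23,2.6,0, 0,1.02,0.23,2.6,0, 0,1.02,0.23,2.6,0, 0,1.02,0.23,2.6,0, 0,1.02,0.23,2.6,0, 0,1.02,0.23,2.6,0, 0,0,0,0,0]'; python3 -m crank '[0,0,0,0.4,0, 0,0,0,0.4,0, 0,0,0,0.3,0, 0,0,0,0.2,0, 0,0,0,0.2,0, 0,0,0,0,0, 0,0,0,0,0, 0,0,0,0,0]'; python3 -c "
from meas import *
p=optics.get_image('top');save(p,'t1.png')
cv2.imwrite('pics/t1c.png',cv2.resize(p['color'][170:260,250:370,::-1],(720,540),interpolation=2))"
```

```text
time_s: 3.52
position: [0.4619, 0.1561, 0.0458]
tool_rot: [[-0.648, 0.761, -0.008], [0.761, 0.648, -0.0], [0.005, -0.006, -1.0]]
ft_force: [-1.2, -0.1, -0.4]
grip_width: -0.0
gripper_force: 0.0
time_s: 4.18
position: [0.4651, 0.1552, 0.0346]
tool_rot: [[-0.647, 0.762, 0.0], [0.762, 0.647, 0.0], [-0.0, 0.0, -1.0]]
ft_force: [0.4, -0.1, -0.5]
grip_width: 0.0002
gripper_force: 0.0
```

View pics/t1c.png

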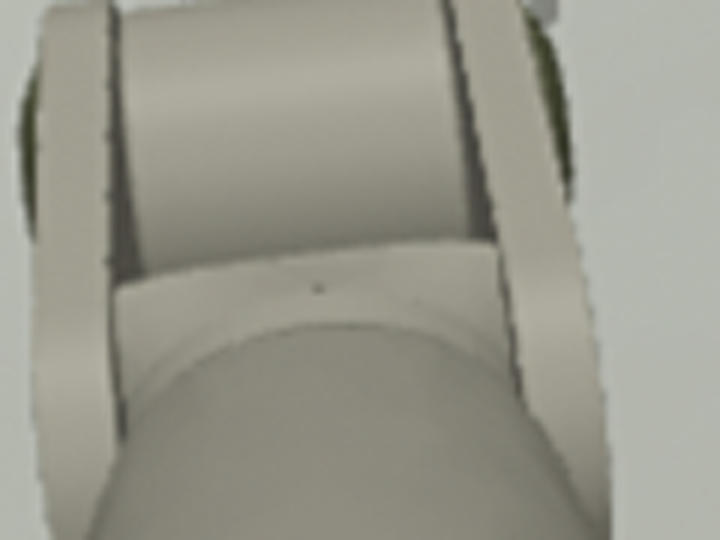

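The arm hides the jig in the top camera, so I'll go by force: press first, then sweep.

```bash
python3 -m crank '[0,0.2,0,0,0, 0,0,0,0.1,0, 0,0,0,0.1,0, 0,0,0,0.1,0, 0,0,0,0,0, 0,0,0,0,0, 0,0,0,0,0, 0,0,0,0,0]'
```

```text
time_s: 4.9
position: [0.4639, 0.1568, 0.0316]
tool_rot: [[-0.647, 0.762, 0.001], [0.762, 0.647, 0.0], [-0.0, 0.001, -1.0]]
ft_force: [-0.2, 0.8, 5.6]
grip_width: -0.0004
gripper_force: 2.7
```

```bash
python3 -m crank '[0,-0.022,0.36,0,0.12, 0,-0.022,0.36,0,0.12, 0,-0.022,0.36,0,0.12, 0,-0.022,0.36,0,0.12, 0,-0.022,0.36,0,0.12, 0,-0.022,0.36,0,0.12, 0,-0.022,0.36,0,0.12, 0,0,0,0,0]'
python3 -c "
from meas import *
p=optics.get_image('scene')
cv2.imwrite('pics/t2c.png',cv2.resize(p['color'][150:250,240:380,::-1],(700,500),interpolation=2))"
```

```text
time_s: 5.57
position: [0.4879, 0.1636, 0.0316]
tool_rot: [[0.142, 0.99, 0.001], [0.99, -0.142, 0.0], [0.0, 0.001, -1.0]]
ft_force: [-1.1, 0.8, 5.2]
grip_width: -0.0001
gripper_force: 2.7
```

View pics/t2c.png

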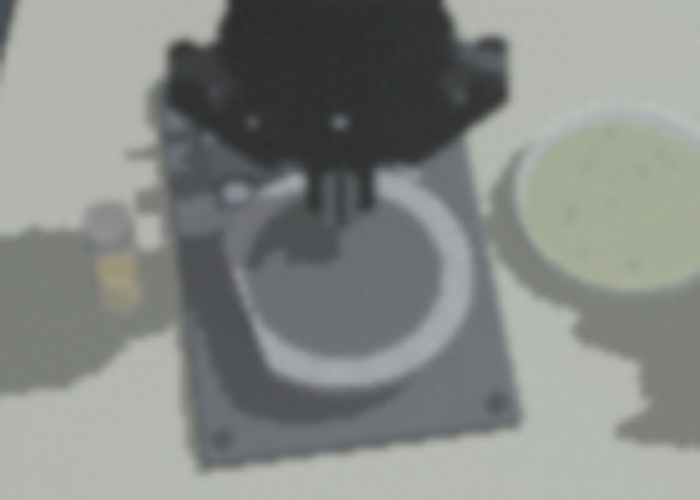

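The disc turns with the finger. Its flat now faces the left, with ends at crop (228,240) and (270,365), so I carry on.

```bash
python3 -m crank '[0,-0.022,0.36,0,0.12, 0,-0.022,0.36,0,0.12, 0,-0.022,0.36,0,0.12, 0,-0.022,0.36,0,0.12, 0,-0.022,0.36,0,0.12, 0,-0.022,0.36,0,0.12, 0,-0.022,0.36,0,0.12, 0,-0.022,0.36,0,0.12]'; python3 -m crank '[0,-0.022,0.36,0,0.12, 0,-0.022,0.36,0,0.12, 0,-0.022,0.36,0,0.12, 0,-0.022,0.36,0,0.12, 0,-0.022,0.36,0,0.12, 0,0,0,0,0, 0,0,0,0,0, 0,0,0,0,0]'
python3 -c "
from meas import *
p=optics.get_image('scene')
cv2.imwrite('pics/t3c.png',cv2.resize(p['color'][150:250,240:380,::-1],(700,500),interpolation=2))"
```

```text
time_s: 6.28
position: [0.5101, 0.1477, 0.0316]
tool_rot: [[0.892, 0.452, 0.001], [0.452, -0.892, 0.0], [0.001, -0.0, -1.0]]
ft_force: [-0.3, 1.6, 5.4]
grip_width: 0.0
gripper_force: 2.7
time_s: 6.95
position: [0.5133, 0.13, 0.0317]
tool_rot: [[0.992, -0.125, 0.001], [-0.125, -0.992, 0.0], [0.001, -0.0, -1.0]]
ft_force: [-0.5, -0.1, 4.5]
grip_width: -0.0001
gripper_force: 2.7
```

View pics/t3c.png

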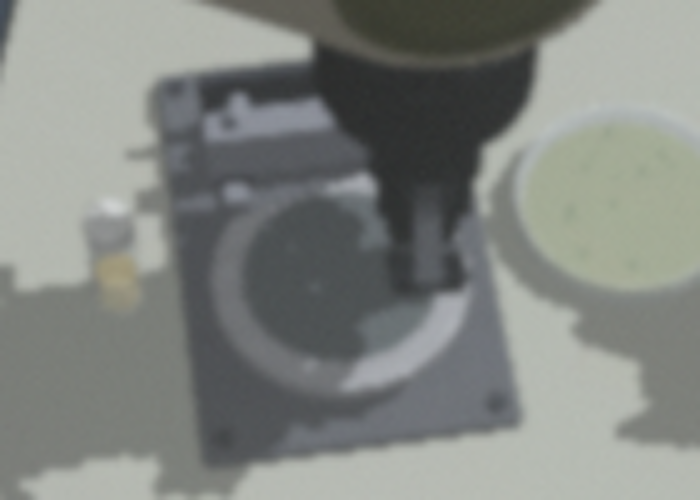

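```bash
python3 -m crank '[0,0,0,-1,0, 0,0,0,-1.5,0, 0,0,0,-1.5,-0.12, 0,0,0,-1.5,-0.12, 0,0,0,-1.5,-0.12, 0,0,0,-1.5,-0.12, 0,0,0,-1,-0.12, 0,0,0,0,-0.12]'; python3 -m crank '[0,0,0,0,-0.12, 0,0,0,0,-0.12, 0,0,0,0,-0.12, 0,0,0,0,-0.12, 0,0,0,0,-0.12, 0,0,0,0,-0.12, 0,0,0,0,-0.12, 0,0,0,0,-0.12]';python3 -m crank '[0,2,0,0,0, 0,2,0,0,0, 0,2,0,0,0, 0,2,0,0,0, 0,2,0,0,0, 0,2,0,0,0, 0,2,0,0,0, 0,0,0,0,0]'
python3 -c "
from meas import *
p,a,ri,ro=rim('top',c0=(.4835,.134));print((ro*1000).round().astype(int))
q=optics.get_image('scene')
cv2.imwrite('pics/t4c.png',cv2.hconcat([cv2.resize(x[150:250,240:360,::-1],(400,334),interpolation=2) for x in (p['color'],q['color'])]))"
```

```text
time_s: 7.67
position: [0.5136, 0.1301, 0.1288]
tool_rot: [[0.825, 0.565, 0.004], [0.565, -0.825, 0.0], [0.003, 0.002, -1.0]]
ft_force: [0.5, 1.0, -0.3]
grip_width: -0.0002
gripper_force: 0.0
time_s: 8.33
position: [0.5126, 0.13, 0.1266]
tool_rot: [[0.01, 1.0, -0.0], [1.0, -0.01, -0.0], [-0.0, -0.0, -1.0]]
ft_force: [-0.7, -1.6, -0.7]
grip_width: 0.0001
gripper_force: 0.0
time_s: 9.0
position: [0.5146, 0.2728, 0.1266]
tool_rot: [[0.013, 1.0, -0.0], [1.0, -0.013, 0.001], [0.001, -0.0, -1.0]]
ft_force: [-0.1, -0.1, -0.6]
grip_width: 0.0002
gripper_force: 0.0
[48 49 49 50 50 49 49 49 49 50 49 50 49 49 48 49 49 49 49 50 50 50 50 45
 44 45 44 40 41 41 41 39 40 39 39 39 39 40 41 40 41 42 42 43 44 46 48 49
 49 50 49 51 50 50 49 49 51 50 51 50 51 50 50 51 50 51 50 50 51 50 51 51
 51 51 51 51 51 51 51 50 51 51 51 50 51 50 50 50 50 50 50 50 50 51 50 51
 52 51 51 51 51 51 50 51 51 50 51 50 50 50 51 50 50 50 51 51 50 50 50 49]
```

View pics/t4c.png

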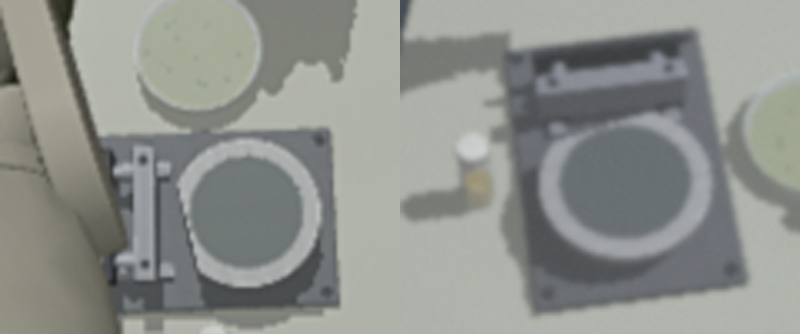

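The flat's normal is about 103° in world, roughly 12° short, with its ends at left-crop (180,185) and (197,265). I'll give it one more small nudge.

```bash
python3 -m crank '[0,-1.8,-0.5,0,0, 0,-1.8,-0.5,0,0, 0,-1.8,-0.5,0,0, 0,-1.8,-0.5,0.6,0, 0,-1.8,-0.5,0.6,0, 0,-1.8,-0.5,0.6,0, 0,0,0,1.5,0, 0,0,0,1.5,0]'; python3 -m crank '[0,0,0,1.5,0, 0,0,0,1.5,0, 0,0,0,0.8,0, 0,0,0,0.2,0, 0,0,0,0.2,0, 0,0,0,0.2,0, 0,0,0,0.1,0, 0,0,0,0,0]'
```

```text
time_s: 9.77
position: [0.4834, 0.1607, 0.0786]
tool_rot: [[0.019, 1.0, 0.001], [1.0, -0.019, -0.0], [-0.0, 0.001, -1.0]]
ft_force: [0.0, 0.7, 0.7]
grip_width: -0.0001
gripper_force: 0.0
time_s: 10.43
position: [0.4837, 0.1625, 0.0339]
tool_rot: [[0.016, 1.0, 0.001], [1.0, -0.016, 0.0], [0.0, 0.001, -1.0]]
ft_force: [-0.3, -0.3, 2.0]
grip_width: 0.0001
gripper_force: 0.8
```

```bash
python3 -m crank '[0,0,0,0.1,0, 0,0,0,0.15,0, 0,0,0,0,0, 0,-0.01,0.2,0,0.07, 0,-0.01,0.2,0,0.07, 0,-0.01,0.2,0,0.07, 0,0,0,0,0, 0,0,0,0,0]'; python3 -m crank '[0,0,0,-0.4,0, 0,0,0,-1,0, 0,0,0,-1.5,0, 0,0,0,-2,0, 0,0,0,-2.5,-0.07, 0,0,0,-1,-0.07, 0,0,0,0,-0.07, 0,0,0,0,0]';python3 -m crank '[0,2,0,0,0, 0,2,0,0,0, 0,2,0,0,0, 0,2,0,0,0, 0,2,0,0,0, 0,0,0,0,0, 0,0,0,0,0, 0,0,0,0,0]'
python3 -c "
from meas import *
p,a,ri,ro=rim('top',c0=(.4835,.134));print((ro*1000).round().astype(int)[15:55])
i=optics.get_image('top')
for q in (p,):
  cv2.imwrite('pics/t5c.png',cv2.resize(q['color'][150:250,240:360,::-1],(600,500),interpolation=2))
print(px(p,[.4835,.19,.044]))"
```

```text
time_s: 11.1
position: [0.4899, 0.1618, 0.0313]
tool_rot: [[0.224, 0.975, 0.002], [0.975, -0.224, 0.0], [0.0, 0.002, -1.0]]
ft_force: [0.8, -0.4, 5.4]
grip_width: -0.0
gripper_force: 2.8
time_s: 11.77
position: [0.4893, 0.1618, 0.1154]
tool_rot: [[0.013, 1.0, 0.001], [1.0, -0.013, 0.0], [0.0, 0.001, -1.0]]
ft_force: [0.1, 0.5, -0.5]
grip_width: 0.0001
gripper_force: 0.0
time_s: 12.43
position: [0.4906, 0.2612, 0.1143]
tool_rot: [[0.017, 1.0, -0.001], [1.0, -0.017, -0.001], [-0.001, -0.001, -1.0]]
ft_force: [-0.3, -0.3, 0.9]
grip_width: 0.0001
gripper_force: 0.0
[49 49 49 49 48 46 42 42 42 40 40 40 38 57 38 56 57 40 39 40 41 41 42 42
 43 44 47 48 48 49 49 49 49 49 50 50 51 50 50 49]
(np.float64(287.3293447469565), np.float64(213.1834423415953))
```

View pics/t5c.png

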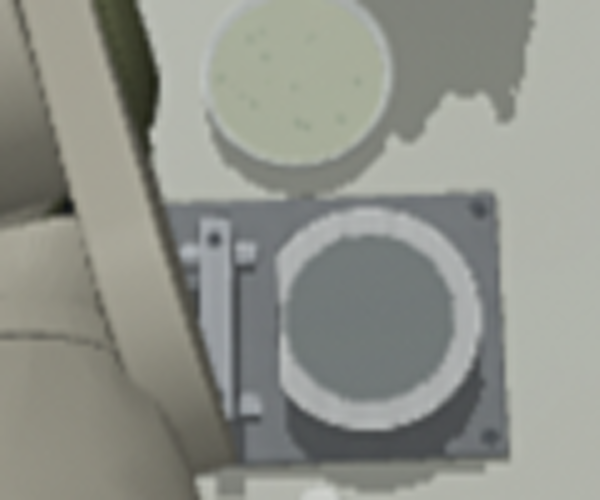

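The flat now faces the bar, with an almost vertical edge at crop column 280. Next I go down behind the push plate, whose back is at y≈0.225.

```bash
python3 -m crank '[0,0.1,-0.3,1,0, 0,0,-0.3,1,0, 0,0,0,1.5,0, 0,0,0,1.5,0, 0,0,0,1.5,0, 0,0,0,1.5,0, 0,0,0,0.4,0, 0,0,0,0,0]'; python3 -m crank '[0,-0.2,0,0,0, 0,-0.2,0,0,0, 0,-0.2,0,0,0, 0,-0.2,0,0,0, 0,-0.2,0,0,0, 0,0,0,0,0, 0,0,0,0,0, 0,0,0,0,0]'
```

```text
time_s: 13.2
position: [0.4846, 0.2621, 0.03]
tool_rot: [[0.017, 1.0, -0.002], [1.0, -0.017, -0.001], [-0.001, -0.002, -1.0]]
ft_force: [-0.5, -0.5, 1.1]
grip_width: -0.0002
gripper_force: 0.0
time_s: 13.87
position: [0.4848, 0.2528, 0.0309]
tool_rot: [[0.016, 1.0, 0.0], [1.0, -0.016, 0.0], [0.0, 0.0, -1.0]]
ft_force: [0.1, 0.2, -0.2]
grip_width: -0.0
gripper_force: 0.0
```

```bash
python3 -m crank '[0,-0.2,0,0,0, 0,-0.2,0,0,0, 0,-0.2,0,0,0, 0,-0.2,0,0,0, 0,-0.2,0,0,0, 0,-0.2,0,0,0, 0,-0.2,0,0,0, 0,-0.2,0,0,0]'; python3 -m crank '[0,-0.1,0,0,0, 0,-0.1,0,0,0, 0,-0.1,0,0,0, 0,-0.1,0,0,0, 0,-0.1,0,0,0, 0,-0.1,0,0,0, 0,0,0,0,0, 0,0,0,0,0]'
python3 - <<'E'
from h import *
p=optics.get_image('scene')
for q,z in(("bar_top",.044),("disc_top",.034)):
    for r in spotter.look_for(p,q)[:1]: print(q,r["score"],at(p,r["at"][0]*640,r["at"][1]*400,z))
E
```

```text
time_s: 14.53
position: [0.4846, 0.2367, 0.0308]
tool_rot: [[0.016, 1.0, 0.0], [1.0, -0.016, 0.0], [0.0, 0.0, -1.0]]
ft_force: [0.2, 1.9, 0.1]
grip_width: -0.0001
gripper_force: 0.8
time_s: 15.2
position: [0.4844, 0.2307, 0.0308]
tool_rot: [[0.016, 1.0, -0.0], [1.0, -0.016, -0.0], [-0.0, -0.0, -1.0]]
ft_force: [-0.8, 0.9, 0.6]
grip_width: 0.0002
gripper_force: 0.1
bar_top 0.88 [0.47933193 0.18873133 0.044     ]
disc_top 0.57 [0.47710351 0.13018749 0.034     ]
```

```bash
python3 -m crank '[0,-0.1,0,0,0, 0,-0.1,0,0,0, 0,-0.1,0,0,0, 0,-0.1,0,0,0, 0,-0.05,0,0,0, 0,-0.05,0,0,0, 0,0,0,0,0, 0,0,0,0,0]'; python3 -m crank '[0,-0.02,0,0,0, 0,-0.02,0,0,0, 0,-0.02,0,0,0, 0,-0.02,0,0,0, 0,-0.02,0,0,0, 0,0,0,0,0, 0,0,0,0,0, 0,0,0,0,0]'
```

```text
time_s: 16.02
position: [0.4843, 0.2257, 0.0308]
tool_rot: [[0.016, 1.0, -0.0], [1.0, -0.016, -0.0], [-0.0, -0.0, -1.0]]
ft_force: [0.0, 0.5, -1.1]
grip_width: -0.0003
gripper_force: 0.2
time_s: 16.68
position: [0.4843, 0.2248, 0.0308]
tool_rot: [[0.016, 1.0, -0.0], [1.0, -0.016, -0.0], [-0.0, -0.0, -1.0]]
ft_force: [-0.2, 1.1, -1.5]
grip_width: -0.0002
gripper_force: 0.6
```

```bash
python3 -m crank '[0,-0.02,0,0,0, 0,-0.02,0,0,0, 0,-0.02,0,0,0, 0,-0.02,0,0,0, 0,-0.02,0,0,0, 0,0,0,0,0, 0,0,0,0,0, 0,0,0,0,0]'
```

```text
time_s: 17.35
position: [0.4843, 0.2238, 0.0308]
tool_rot: [[0.016, 1.0, -0.0], [1.0, -0.016, -0.0], [-0.0, -0.0, -1.0]]
ft_force: [0.1, 0.4, -1.3]
grip_width: -0.0004
gripper_force: 0.5
```

```bash
python3 -m crank '[0,-0.02,0,0,0, 0,-0.02,0,0,0, 0,-0.02,0,0,0, 0,-0.02,0,0,0, 0,-0.02,0,0,0, 0,0,0,0,0, 0,0,0,0,0, 0,0,0,0,0]'; python3 - <<'E'
from h import *
p=optics.get_image('scene')
cv2.imwrite('pics/t6c.png',cv2.resize(p['color'][150:250,240:380,::-1],(700,500),interpolation=2))
E
```

```text
time_s: 18.02
position: [0.4843, 0.2228, 0.0308]
tool_rot: [[0.016, 1.0, -0.0], [1.0, -0.016, -0.0], [-0.0, -0.0, -1.0]]
ft_force: [0.1, 1.9, -1.3]
grip_width: 0.0002
gripper_force: 0.6
```

View pics/t6c.png

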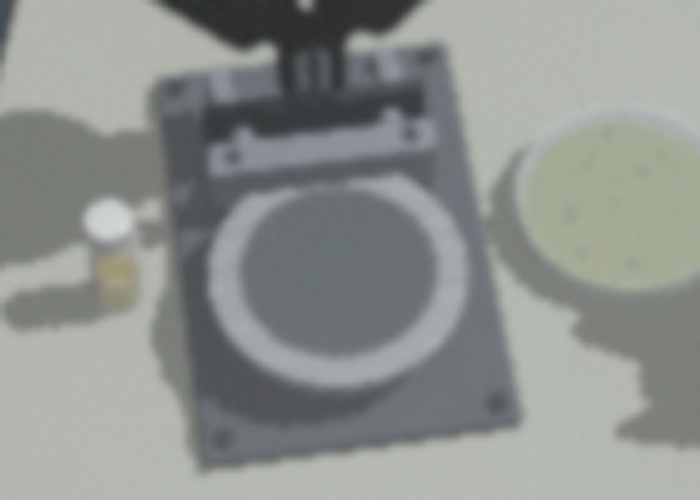

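The bar, with its front edge at crop y≈160–175, is a few millimetres from the flat. I continue in 1 mm calls.

```bash
python3 -m crank '[0,-0.02,0,0,0, 0,-0.02,0,0,0, 0,-0.02,0,0,0, 0,-0.02,0,0,0, 0,-0.02,0,0,0, 0,0,0,0,0, 0,0,0,0,0, 0,0,0,0,0]' | grep -E "pos|ft_"
```

```text
position: [0.4843, 0.2218, 0.0308]
ft_force: [-0.1, 0.2, -1.5]
```

```bash
python3 -m crank '[0,-0.02,0,0,0, 0,-0.02,0,0,0, 0,-0.02,0,0,0, 0,-0.02,0,0,0, 0,-0.02,0,0,0, 0,0,0,0,0, 0,0,0,0,0, 0,0,0,0,0]' | grep -E "pos|ft_"
```

```text
position: [0.4843, 0.2208, 0.0308]
ft_force: [-0.8, 0.8, -0.5]
```

```bash
python3 -m crank '[0,-0.02,0,0,0, 0,-0.02,0,0,0, 0,-0.02,0,0,0, 0,-0.02,0,0,0, 0,-0.02,0,0,0, 0,0,0,0,0, 0,0,0,0,0, 0,0,0,0,0]' | grep -E "pos|ft_"
```

```text
position: [0.4843, 0.2198, 0.0308]
ft_force: [0.2, 1.2, -0.2]
```

```bash
python3 -m crank '[0,-0.02,0,0,0, 0,-0.02,0,0,0, 0,-0.02,0,0,0, 0,0,0,0,0, 0,0,0,0,0, 0,0,0,0,0, 0,0,0,0,0, 0,0,0,0,0]' | grep -E "pos|ft_"
```

```text
position: [0.4843, 0.2192, 0.0308]
ft_force: [0.5, 1.0, -0.8]
```

```bash
python3 -m crank '[0,-0.02,0,0,0, 0,-0.02,0,0,0, 0,-0.02,0,0,0, 0,0,0,0,0, 0,0,0,0,0, 0,0,0,0,0, 0,0,0,0,0, 0,0,0,0,0]' | grep -E "pos|ft_"
```

```text
position: [0.4842, 0.2186, 0.0308]
ft_force: [0.3, 1.8, -0.0]
```

```bash
python3 -m crank '[0,-0.02,0,0,0, 0,-0.02,0,0,0, 0,-0.02,0,0,0, 0,0,0,0,0, 0,0,0,0,0, 0,0,0,0,0, 0,0,0,0,0, 0,0,0,0,0]' | grep -E "pos|ft_"
```

```text
position: [0.4842, 0.218, 0.0308]
ft_force: [0.9, 1.7, -0.5]
```

```bash
python3 -m crank '[0,-0.02,0,0,0, 0,-0.02,0,0,0, 0,-0.02,0,0,0, 0,0,0,0,0, 0,0,0,0,0, 0,0,0,0,0, 0,0,0,0,0, 0,0,0,0,0]' | grep -E "pos|ft_"
```

```text
position: [0.4842, 0.2175, 0.0308]
ft_force: [1.4, 2.9, -1.7]
```

```bash
python3 -m crank '[0,-0.02,0,0,0, 0,-0.02,0,0,0, 0,-0.02,0,0,0, 0,0,0,0,0, 0,0,0,0,0, 0,0,0,0,0, 0,0,0,0,0, 0,0,0,0,0]' | grep -E "pos|ft_"
```

```text
position: [0.4843, 0.2172, 0.0309]
ft_force: [0.9, 4.7, -1.0]
```

```bash
python3 - <<'E'
from h import *
p=optics.get_image('scene')
cv2.imwrite('pics/t7c.png',cv2.resize(p['color'][155:235,260:356,::-1],(720,600),interpolation=2))
E
```

```text
(no output)
```

View pics/t7c.png

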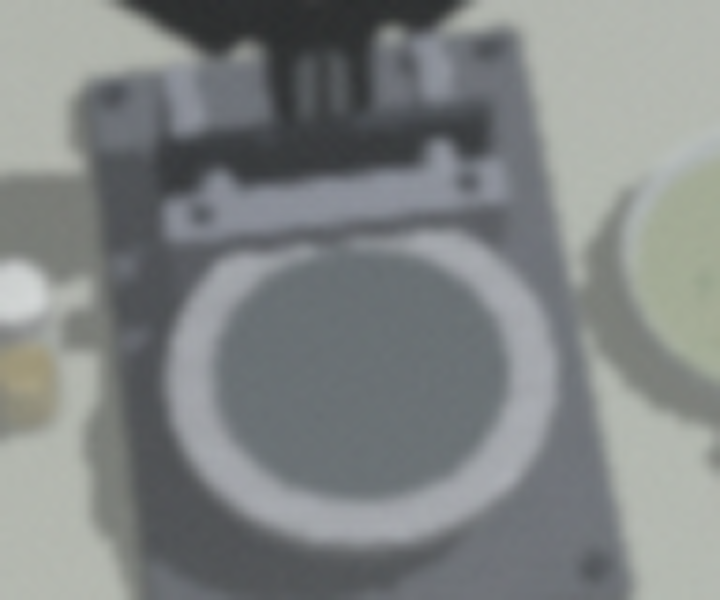

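The bar touches the flat along its length: there is only a thin shadow line at crop y≈240. The force is rising, so I press on to about 8 N.

```bash
python3 -m crank '[0,-0.02,0,0,0, 0,-0.02,0,0,0, 0,-0.02,0,0,0, 0,0,0,0,0, 0,0,0,0,0, 0,0,0,0,0, 0,0,0,0,0, 0,0,0,0,0]' | grep -E "pos|ft_"
```

```text
position: [0.4843, 0.217, 0.0309]
ft_force: [0.6, 6.7, -1.1]
```

```bash
python3 -m crank '[0,-0.02,0,0,0, 0,-0.01,0,0,0, 0,0,0,0,0, 0,0,0,0,0, 0,0,0,0,0, 0,0,0,0,0, 0,0,0,0,0, 0,0,0,0,0]' | grep -E "pos|ft_"
```

```text
position: [0.4843, 0.2169, 0.0309]
ft_force: [1.1, 9.5, -1.4]
```

```bash
python3 -m crank '[0,0,0,0,0, 0,0,0,0,0, 0,0,0,0,0, 0,0,0,0,0, 0,0,0,0,0, 0,0,0,0,0, 0,0,0,0,0, 0,0,0,0,0]' | grep -E "pos|ft_"; python3 -m crank '[0,0.05,0,0,0, 0,0.1,0,0,0, 0,0.3,0,0,0, 0,0.5,0,0,0, 0,0.5,0,0,0, 0,0.5,0,0,0, 0,0,0,0,0, 0,0,0,0,0]'; python3 -m crank '[0,0,0,-1,0, 0,0,0,-1.5,0, 0,0,0,-2,0, 0,0,0,-2,0, 0,0,0,-1.5,0, 0,0,0,-1,0, 0,0,0,0,0, 0,0,0,0,0]'
python3 - <<'E'
from meas import *
p,a,ri,ro=rim('top',c0=(.4835,.134));print((ro*1000).round().astype(int)[15:50])
q=optics.get_image('scene')
cv2.imwrite('pics/t8c.png',cv2.hconcat([cv2.resize(x[160:240,260:340,::-1],(400,400),interpolation=2) for x in (p['color'],q['color'])]))
E
```

```text
position: [0.4843, 0.2169, 0.0309]
ft_force: [0.8, 9.2, -2.4]
time_s: 26.12
position: [0.4844, 0.2357, 0.0308]
tool_rot: [[0.015, 1.0, -0.0], [1.0, -0.015, -0.0], [-0.0, -0.0, -1.0]]
ft_force: [-0.3, -0.3, 0.0]
grip_width: -0.0001
gripper_force: 0.0
time_s: 26.78
position: [0.4844, 0.2353, 0.1209]
tool_rot: [[0.016, 1.0, 0.0], [1.0, -0.016, 0.0], [0.0, 0.0, -1.0]]
ft_force: [-0.8, -0.1, -0.6]
grip_width: -0.0006
gripper_force: 0.0
[49 48 56 46 44 45 42 42 42 41 39 38 40 39 38 39 39 38 38 38 38 39 40 40
 40 41 42 42 43 44 46 47 48 48 48]
```

View pics/t8c.png

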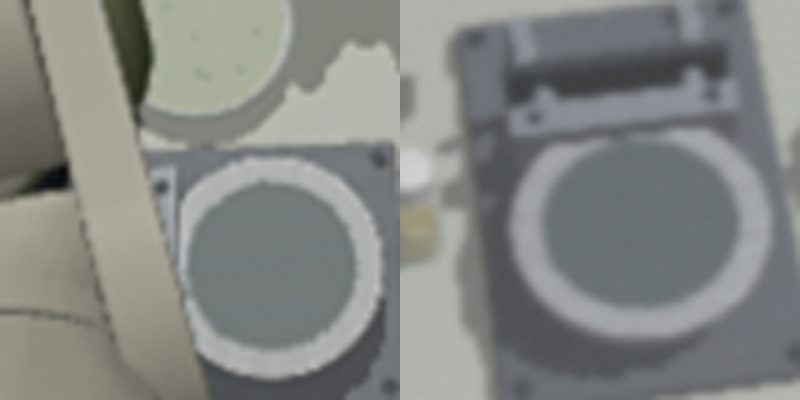

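The flat lies along the bar in both views (edge at left-crop column 180, and right-crop y≈135). The robot is clear, so I hand in.

```bash
python3 -c "
from rig import env
print(env.close_job())"
```

```text
the job is handed in; nothing more can be done
None
```

I turned the disc until its flat faced the bar, pressed the bar home with about 9 N on the push plate, drew the arm clear, and handed the job in at about 27 s; the cameras show the flat flush on the bar, but the hand-in gave no verdict.

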